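# Stack the beeswax bars away in the drawer

## Robot

A 7-joint arm with a two-finger parallel gripper is mounted at the origin on the work surface. World frame = base frame: x ahead of the robot, y to its left, z up, the work surface at z = 0. Lengths are in m, angles in degrees, forces in N, time in s.
With the tool pointing down it reaches from about 0.425 to 0.95 m from the base axis. Payload 4.7 kg.
Tool frame: the origin (TCP) lies on the centre line of the jaws, within the pads' length; the fingertips stand 17 mm ahead of it and the grasp point (between the pads) lies 2 mm behind it; z points along the fingers, y is the line along which they close (so a half turn about z gives the same grasp; the last joint's range is limited). The gripper opens to 87 mm and grips with 3 to 60 N. Pads are 19 mm wide; open, the fingers measure 117 mm over their backs; the gripper's body (75 mm by 190 mm) begins 51 mm behind the grasp point.
Start: joints at [-73.276, 26.849, -2.785, 87.806, 1.381, 65.374, -4.715], TCP at [0.213, 0.641, 0.24] pointing down, gripper open.
Joint ranges: [-148.3, 148.3], [-19.14, 114.17], [-79.39, 73.82], [5.75, 140.21], [-59.74, 239.74], [12.07, 113.84], [-152.46, 152.46]. Speed limits (degrees/s): [147.25, 147.25, 180, 180, 180, 180, 180].

## Interface

Orientations are given as [roll, pitch, yaw] about the fixed x, y, z axes, in that order (R = Rz(yaw) Ry(pitch) Rx(roll)).
In Python, from bench import robot gives the robot as it stands. Calls block until the motion is done:
- robot.goto(position, orientation): joint-space move of the TCP to a pose.
- robot.move_straight(position, rotation=None, feed=0.15): straight line of the TCP; rotation=None keeps the orientation; feed is the mean speed in m/s.
- robot.move_j(angles): joint-space move.
- robot.grip(opening, strength=None): finger opening in m; strength is the grip in N (None keeps the last); returns when the fingers have stopped.
- robot.pause(seconds).
- robot.inverse_kinematics(position, orientation): joint angles nearest the present ones, or None.
- robot.capture(name): name is "scene" or "top" or "wrist"; returns (picture, depth): 420x560x3 uint8, red, green, blue; 420x560 float32, m along the optical axis (not along the pixel's ray), 0 where there is no reading.
- robot.calibration(name): a dict with "fx", "fy", "cx", "cy" (pixels), "origin" and "orientation" of the camera in the world. Camera axes: x right, y down, z forward; pixel columns grow to the right and rows downward; lengths in m; the calibration is good to about 2 mm. A picture is of the moment at which its call begins: read the wrist's pose just before it. calibration takes no time and is no camera call; for the wrist camera it gives the pose at the moment of the call.
A pose or a line that the arm cannot do raises robot.PlanningError and nothing moves.
- robot.job_done(): hands the job in; it is judged then, once.
Trained networks look in the newest picture that a camera, given by its name, has taken for a name from the list of things; names that differ only in an ending like _2 or _b are one class to them, and where a whole thing is asked for, a point or a joint stands for the part that bears it (a point fixed in the world has none). Each returns a list of dicts, best first, with "confidence" (0 to 1); they miss things now and then, are a little off and sometimes report something else, mostly with a low value. They report only what shows in the picture. A call takes as long as a camera call.
- robot.spot_in(camera, label): "bbox" ([left, top, right, bottom] in pixels, round what is visible of it).
- robot.trace(camera, label): "mask" (420x560 bool, what is visible of it) and "bbox" ([left, top, right, bottom] in pixels, round what is visible of it).
- robot.place_of(camera, label): "centre" ([column, row] in pixels: a listed point, or the origin of a listed thing).
Readings, each from a call of its own:
- robot.current_clock(): time.
- robot.current_joint_pos(): joint angles.
- robot.current_qvel(): joint speeds.
- robot.current_joint_torque(): joint torques, N m.
- robot.current_position(): TCP position.
- robot.current_tool_rot(): TCP orientation.
- robot.current_force(): force on the tool from outside, world axes, zero at the start.
- robot.current_moment(): the same for the moment, N m.
- robot.current_grip_width(): finger opening in m.
- robot.current_gripper_force(): force on a finger pad.
Only numpy, scipy, OpenCV 4.12 (cv2) and the standard library are available. Lean on these libraries where they do the work, as an engineer would, in place of code of your own. Each camera call takes 0.05 s, during which the arm holds its last target. There are 200 camera calls.

## Task

Pull out the drawer and stack the beeswax bars from the white cooling board in pairs squarely on its black mat, a pair to a layer: one bar broad face down and one upside down close beside it, so that their slanted sides nest and the layer is flat; the bottom pair lies front to back and each layer crosswise to the one below. A bar that finds no partner stays on the board. The wax is soft, so hold it with a light grip only. Then lay the cover board on the stack to keep fluff off, push the drawer fully shut, and leave everything else on the bench where it is.

Things in the scene. Friction and masses are not known exactly. Their poses are not given: they have to be found in the camera images.
- bar1: beeswax bar, trapezium section: 64 mm long, 26 high, broad face 44 wide, narrow face 22, square ends, 50 g; all alike. Origin at its centre; x along its length, z from broad to narrow face. Two nested side by side touch with centres 33 mm apart. Starts broad face down. Soft: dents if the two fingers' forces on it sum to over 70 N (a 20 N grip sums to 40). May be absent.
- bar2: beeswax bar, trapezium section: 64 mm long, 26 high, broad face 44 wide, narrow face 22, square ends, 50 g; all alike. Origin at its centre; x along its length, z from broad to narrow face. Two nested side by side touch with centres 33 mm apart. Starts broad face down. Soft: dents if the two fingers' forces on it sum to over 70 N (a 20 N grip sums to 40). May be absent.
- bar3: beeswax bar, trapezium section: 64 mm long, 26 high, broad face 44 wide, narrow face 22, square ends, 50 g; all alike. Origin at its centre; x along its length, z from broad to narrow face. Two nested side by side touch with centres 33 mm apart. Starts broad face down. Soft: dents if the two fingers' forces on it sum to over 70 N (a 20 N grip sums to 40). May be absent.
- bar4: beeswax bar, trapezium section: 64 mm long, 26 high, broad face 44 wide, narrow face 22, square ends, 50 g; all alike. Origin at its centre; x along its length, z from broad to narrow face. Two nested side by side touch with centres 33 mm apart. Starts upside down, broad face up. Soft: dents if the two fingers' forces on it sum to over 70 N (a 20 N grip sums to 40). May be absent.
- bar5: beeswax bar, trapezium section: 64 mm long, 26 high, broad face 44 wide, narrow face 22, square ends, 50 g; all alike. Origin at its centre; x along its length, z from broad to narrow face. Two nested side by side touch with centres 33 mm apart. Starts upside down, broad face up. Soft: dents if the two fingers' forces on it sum to over 70 N (a 20 N grip sums to 40). May be absent.
- bar6: beeswax bar, trapezium section: 64 mm long, 26 high, broad face 44 wide, narrow face 22, square ends, 50 g; all alike. Origin at its centre; x along its length, z from broad to narrow face. Two nested side by side touch with centres 33 mm apart. Starts upside down, broad face up. Soft: dents if the two fingers' forces on it sum to over 70 N (a 20 N grip sums to 40). May be absent.
- drawer (a joint): the unit's only drawer: 0 = shut, grows as it is pulled out towards the robot side (along -x of handle), 0.192 m = fully out; slides with about 1.2 N of friction and stays where it is left; no latch. Inside 218 mm wide; sides 42 mm and front 108 mm above the mat, opening of the unit 110 mm
- cover: plywood cover board, 80 x 80 x 6 mm, with a wooden grip strip 60 mm long (along x), 16 mm wide and 16 mm high along the middle of its upper face, 70 g; lies on the table at the start, strip up. Origin at the centre of its underside, z up
- board: white cooling board under the bars, 290 x 240 x 12 mm, fixed; origin under its centre
- handle (a point): middle of the brass bar handle on the drawer's front: a level round bar 120 mm long, 11 mm thick, 109 mm above the table, its axis 35 mm before the drawer's face; the unit's top is 147 mm up. x points into the unit, y along the bar, z up. The centre of the black mat (80 mm square, its top 25 mm above the table) is at x = 145 mm, y = 0 from here
- tin: closed green tin, 84 mm across, 85 mm high; origin under its centre. Not part of the job: leave it.
- tape: cardboard tape roll, 90 mm across, 30 mm high, lying flat; origin under its centre. Not part of the job: leave it.
- ribbon: roll of ribbon, 90 mm across, 28 mm high, lying flat; origin under its centre. Not part of the job: leave it.
- spool: small white thread spool, 32 mm across, 42 mm high, standing; origin under its centre. Not part of the job: leave it.
- stick: flat wooden stirring stick, 12 x 130 x 5 mm, lying on the far edge of the board; origin under its centre. Not part of the job: leave it.
- jar: glass pin jar, 52 mm across, 55 mm high; origin under its centre. Not part of the job: leave it.
- last: small wooden brim block, 130 x 50 x 50 mm; origin under its centre. Not part of the job: leave it.

How it is judged (in metres and radians):
On the way, in this order (a step that is already met when the one before it is completed fails the run):
1. the drawer is pulled out by 150 mm or more (value of joint drawer above 0.15 m), for 0.2 s.
2. all pairs of bars are stacked on the mat, nested, crosswise and flat, and covered, with the drawer still out (value of joint drawer above 0.1 m and angle between each of bar1, bar2, bar3, cover's own z axis and vertical below 0.1 rad and angle between each of bar4, bar5, bar6's own z axis and vertical above 3.0416 rad and linear speed of each of bar1, bar2, bar3, bar4, bar5, bar6, cover below 0.03 m/s and height (world z) of each of bar1, bar2, bar3, bar4, bar5, bar6 above 0.02 m and (height (world z) of bar1 below 0.03 m or (x of bar1 in the frame of handle between 0.12 and 0.17 m and y of bar1 in the frame of handle between -0.025 and 0.025 m)) and (height (world z) of bar1 below 0.03 m or (height (world z) of bar1 between 0.033 and 0.043 m and angle between the x axis of bar1 and the x axis of handle, either way round below 0.15 rad) or (height (world z) of bar1 between 0.059 and 0.069 m and angle between the x axis of bar1 and the x axis of handle, either way round above 1.42 rad) or (height (world z) of bar1 between 0.085 and 0.095 m and angle between the x axis of bar1 and the x axis of handle, either way round below 0.15 rad)) and (height (world z) of bar2 below 0.03 m or (x of bar2 in the frame of handle between 0.12 and 0.17 m and y of bar2 in the frame of handle between -0.025 and 0.025 m)) and (height (world z) of bar2 below 0.03 m or (height (world z) of bar2 between 0.033 and 0.043 m and angle between the x axis of bar2 and the x axis of handle, either way round below 0.15 rad) or (height (world z) of bar2 between 0.059 and 0.069 m and angle between the x axis of bar2 and the x axis of handle, either way round above 1.42 rad) or (height (world z) of bar2 between 0.085 and 0.095 m and angle between the x axis of bar2 and the x axis of handle, either way round below 0.15 rad)) and (height (world z) of bar3 below 0.03 m or (x of bar3 in the frame of handle between 0.12 and 0.17 m and y of bar3 in the frame of handle between -0.025 and 0.025 m)) and (height (world z) of bar3 below 0.03 m or (height (world z) of bar3 between 0.033 and 0.043 m and angle between the x axis of bar3 and the x axis of handle, either way round below 0.15 rad) or (height (world z) of bar3 between 0.059 and 0.069 m and angle between the x axis of bar3 and the x axis of handle, either way round above 1.42 rad) or (height (world z) of bar3 between 0.085 and 0.095 m and angle between the x axis of bar3 and the x axis of handle, either way round below 0.15 rad)) and (height (world z) of bar4 below 0.03 m or (x of bar4 in the frame of handle between 0.12 and 0.17 m and y of bar4 in the frame of handle between -0.025 and 0.025 m)) and (height (world z) of bar4 below 0.03 m or (height (world z) of bar4 between 0.033 and 0.043 m and angle between the x axis of bar4 and the x axis of handle, either way round below 0.15 rad) or (height (world z) of bar4 between 0.059 and 0.069 m and angle between the x axis of bar4 and the x axis of handle, either way round above 1.42 rad) or (height (world z) of bar4 between 0.085 and 0.095 m and angle between the x axis of bar4 and the x axis of handle, either way round below 0.15 rad)) and (height (world z) of bar5 below 0.03 m or (x of bar5 in the frame of handle between 0.12 and 0.17 m and y of bar5 in the frame of handle between -0.025 and 0.025 m)) and (height (world z) of bar5 below 0.03 m or (height (world z) of bar5 between 0.033 and 0.043 m and angle between the x axis of bar5 and the x axis of handle, either way round below 0.15 rad) or (height (world z) of bar5 between 0.059 and 0.069 m and angle between the x axis of bar5 and the x axis of handle, either way round above 1.42 rad) or (height (world z) of bar5 between 0.085 and 0.095 m and angle between the x axis of bar5 and the x axis of handle, either way round below 0.15 rad)) and (height (world z) of bar6 below 0.03 m or (x of bar6 in the frame of handle between 0.12 and 0.17 m and y of bar6 in the frame of handle between -0.025 and 0.025 m)) and (height (world z) of bar6 below 0.03 m or (height (world z) of bar6 between 0.033 and 0.043 m and angle between the x axis of bar6 and the x axis of handle, either way round below 0.15 rad) or (height (world z) of bar6 between 0.059 and 0.069 m and angle between the x axis of bar6 and the x axis of handle, either way round above 1.42 rad) or (height (world z) of bar6 between 0.085 and 0.095 m and angle between the x axis of bar6 and the x axis of handle, either way round below 0.15 rad)) and (height (world z) of bar1 between 0.033 and 0.043 m or height (world z) of bar2 between 0.033 and 0.043 m or height (world z) of bar3 between 0.033 and 0.043 m) and (height (world z) of bar4 between 0.033 and 0.043 m or height (world z) of bar5 between 0.033 and 0.043 m or height (world z) of bar6 between 0.033 and 0.043 m) and (height (world z) of bar1 between 0.059 and 0.069 m or height (world z) of bar2 between 0.059 and 0.069 m or height (world z) of bar3 between 0.059 and 0.069 m) and (height (world z) of bar4 between 0.059 and 0.069 m or height (world z) of bar5 between 0.059 and 0.069 m or height (world z) of bar6 between 0.059 and 0.069 m) and (height (world z) of each of bar1, bar2, bar3, bar4, bar5, bar6 below 0.077 m or (height (world z) of any of bar1, bar2, bar3 above 0.077 m and height (world z) of any of bar4, bar5, bar6 above 0.077 m)) and (height (world z) of each of bar1, bar2, bar3 above 0.03 m or height (world z) of each of bar4, bar5, bar6 above 0.03 m) and x of cover in the frame of handle between 0.115 and 0.175 m and y of cover in the frame of handle between -0.03 and 0.03 m and (height (world z) of cover between 0.072 and 0.082 m or height (world z) of cover between 0.098 and 0.108 m)), for 0.4 s.
At the end, for the whole second after the job is handed in: Drawer shut to 8 mm. All complete pairs stacked: bars at rest, flat to 0.1 rad, same face down as at the start, centres within 25 mm of the mat's each way, layers at true height (5 mm), along and across by turns to 0.15 rad. Odd bar on the board. Cover flat on top, centred to 30 mm (value of joint drawer below 0.008 m and angle between each of bar1, bar2, bar3, cover's own z axis and vertical below 0.1 rad and angle between each of bar4, bar5, bar6's own z axis and vertical above 3.0416 rad and linear speed of each of bar1, bar2, bar3, bar4, bar5, bar6, cover below 0.03 m/s and height (world z) of each of bar1, bar2, bar3, bar4, bar5, bar6 above 0.02 m and (height (world z) of bar1 below 0.03 m or (x of bar1 in the frame of handle between 0.12 and 0.17 m and y of bar1 in the frame of handle between -0.025 and 0.025 m)) and (height (world z) of bar1 below 0.03 m or (height (world z) of bar1 between 0.033 and 0.043 m and angle between the x axis of bar1 and the x axis of handle, either way round below 0.15 rad) or (height (world z) of bar1 between 0.059 and 0.069 m and angle between the x axis of bar1 and the x axis of handle, either way round above 1.42 rad) or (height (world z) of bar1 between 0.085 and 0.095 m and angle between the x axis of bar1 and the x axis of handle, either way round below 0.15 rad)) and (height (world z) of bar2 below 0.03 m or (x of bar2 in the frame of handle between 0.12 and 0.17 m and y of bar2 in the frame of handle between -0.025 and 0.025 m)) and (height (world z) of bar2 below 0.03 m or (height (world z) of bar2 between 0.033 and 0.043 m and angle between the x axis of bar2 and the x axis of handle, either way round below 0.15 rad) or (height (world z) of bar2 between 0.059 and 0.069 m and angle between the x axis of bar2 and the x axis of handle, either way round above 1.42 rad) or (height (world z) of bar2 between 0.085 and 0.095 m and angle between the x axis of bar2 and the x axis of handle, either way round below 0.15 rad)) and (height (world z) of bar3 below 0.03 m or (x of bar3 in the frame of handle between 0.12 and 0.17 m and y of bar3 in the frame of handle between -0.025 and 0.025 m)) and (height (world z) of bar3 below 0.03 m or (height (world z) of bar3 between 0.033 and 0.043 m and angle between the x axis of bar3 and the x axis of handle, either way round below 0.15 rad) or (height (world z) of bar3 between 0.059 and 0.069 m and angle between the x axis of bar3 and the x axis of handle, either way round above 1.42 rad) or (height (world z) of bar3 between 0.085 and 0.095 m and angle between the x axis of bar3 and the x axis of handle, either way round below 0.15 rad)) and (height (world z) of bar4 below 0.03 m or (x of bar4 in the frame of handle between 0.12 and 0.17 m and y of bar4 in the frame of handle between -0.025 and 0.025 m)) and (height (world z) of bar4 below 0.03 m or (height (world z) of bar4 between 0.033 and 0.043 m and angle between the x axis of bar4 and the x axis of handle, either way round below 0.15 rad) or (height (world z) of bar4 between 0.059 and 0.069 m and angle between the x axis of bar4 and the x axis of handle, either way round above 1.42 rad) or (height (world z) of bar4 between 0.085 and 0.095 m and angle between the x axis of bar4 and the x axis of handle, either way round below 0.15 rad)) and (height (world z) of bar5 below 0.03 m or (x of bar5 in the frame of handle between 0.12 and 0.17 m and y of bar5 in the frame of handle between -0.025 and 0.025 m)) and (height (world z) of bar5 below 0.03 m or (height (world z) of bar5 between 0.033 and 0.043 m and angle between the x axis of bar5 and the x axis of handle, either way round below 0.15 rad) or (height (world z) of bar5 between 0.059 and 0.069 m and angle between the x axis of bar5 and the x axis of handle, either way round above 1.42 rad) or (height (world z) of bar5 between 0.085 and 0.095 m and angle between the x axis of bar5 and the x axis of handle, either way round below 0.15 rad)) and (height (world z) of bar6 below 0.03 m or (x of bar6 in the frame of handle between 0.12 and 0.17 m and y of bar6 in the frame of handle between -0.025 and 0.025 m)) and (height (world z) of bar6 below 0.03 m or (height (world z) of bar6 between 0.033 and 0.043 m and angle between the x axis of bar6 and the x axis of handle, either way round below 0.15 rad) or (height (world z) of bar6 between 0.059 and 0.069 m and angle between the x axis of bar6 and the x axis of handle, either way round above 1.42 rad) or (height (world z) of bar6 between 0.085 and 0.095 m and angle between the x axis of bar6 and the x axis of handle, either way round below 0.15 rad)) and (height (world z) of bar1 between 0.033 and 0.043 m or height (world z) of bar2 between 0.033 and 0.043 m or height (world z) of bar3 between 0.033 and 0.043 m) and (height (world z) of bar4 between 0.033 and 0.043 m or height (world z) of bar5 between 0.033 and 0.043 m or height (world z) of bar6 between 0.033 and 0.043 m) and (height (world z) of bar1 between 0.059 and 0.069 m or height (world z) of bar2 between 0.059 and 0.069 m or height (world z) of bar3 between 0.059 and 0.069 m) and (height (world z) of bar4 between 0.059 and 0.069 m or height (world z) of bar5 between 0.059 and 0.069 m or height (world z) of bar6 between 0.059 and 0.069 m) and (height (world z) of each of bar1, bar2, bar3, bar4, bar5, bar6 below 0.077 m or (height (world z) of any of bar1, bar2, bar3 above 0.077 m and height (world z) of any of bar4, bar5, bar6 above 0.077 m)) and (height (world z) of each of bar1, bar2, bar3 above 0.03 m or height (world z) of each of bar4, bar5, bar6 above 0.03 m) and x of cover in the frame of handle between 0.115 and 0.175 m and y of cover in the frame of handle between -0.03 and 0.03 m and (height (world z) of cover between 0.072 and 0.082 m or height (world z) of cover between 0.098 and 0.108 m)); the robot touches nothing.
It fails at once if a wax bar is squeezed or pressed by the fingers with more than 70 N in all (contact force between the fingers and bar1 above 70 N or contact force between the fingers and bar2 above 70 N or contact force between the fingers and bar3 above 70 N or contact force between the fingers and bar4 above 70 N or contact force between the fingers and bar5 above 70 N or contact force between the fingers and bar6 above 70 N).
It fails at once if another thing on the bench is moved by more than 40 mm (distance of any of tin, tape, ribbon, spool, stick, jar, last from where it was at the start of the episode above 0.04 m).
Of bar1, bar2, bar3 only 2 to 3 are there at a start; the rules pass over those that are not, and their reading is None.
Of bar4, bar5, bar6 only 2 to 3 are there at a start; the rules pass over those that are not, and their reading is None.
At some moment in a run one of cover may be knocked a few centimetres aside while the robot is not near it.
It also fails if it takes over 210 s, if anything falls off the work surface, if the arm or the gripper's body presses on something with over 40 N, if the wrist force passes 120 N, or if a joint passes its speed limit or range.

## Working session

There is one attempt and no reset: what is moved stays moved. The work goes in short steps, each a Python script; the robot and the scene stay as the last script left them, time stands still between calls to the robot, and variables do not carry over. Pictures are saved under pics/ and viewed, at most 14 in all, crops included, and the job is handed in when it is done.

```bash
mkdir -p pics; ls
cat > h.py <<'E'
import numpy as np, cv2
from scipy.spatial.transform import Rotation as R
from bench import robot
def cam(n):
    c=robot.calibration(n); im,d=robot.capture(n); return c,im,d
def Rc(c):
    o=np.array(c["orientation"],float)
    return o if o.shape==(3,3) else R.from_euler('xyz',o,degrees=True).as_matrix()
def pts(c,u,v,z):
    p=np.stack([(u-c["cx"])/c["fx"]*z,(v-c["cy"])/c["fy"]*z,z],-1)
    return p@Rc(c).T+np.array(c["origin"])
def cloud(c,d):
    v,u=np.mgrid[0:d.shape[0],0:d.shape[1]]
    return pts(c,u,v,d)
def save(n,im): cv2.imwrite("pics/%s.png"%n,cv2.cvtColor(im,cv2.COLOR_RGB2BGR))
E
python3 - <<'E'
from h import *
for n in ("top","scene"):
    c,im,d=cam(n); print(n,c); save(n+"0",im)
    P=cloud(c,d); np.savez(n+"0.npz",im=im,d=d,P=P)
    for l in ["bar1","bar4","cover","handle","drawer","board","tin","tape","ribbon","spool","stick","jar","last"]:
        for t in robot.trace(n,l):
            m=t["mask"]&(d>0)
            if m.sum()<5: continue
            q=P[m]; print(l,round(t["confidence"],2),t["bbox"],np.round(np.median(q,0),3),np.round(np.percentile(q,98,axis=0),3),np.round(np.percentile(q,2,axis=0),3))
E
```

```text
bench.py
pics
top {'fx': 441.0137556570931, 'fy': 441.0137556570931, 'cx': 279.1441815667365, 'cy': 210.38246248463966, 'origin': array([0.25325311, 0.00719299, 1.34508568]), 'orientation': array([-169.13605451,   -0.84708472,  -89.91133709])}
bar1 0.88 [307.7, 180.9, 331.6, 198.1] [ 0.571 -0.134  0.034] [ 0.598 -0.103  0.042] [ 0.55  -0.167  0.01 ]
bar1 0.85 [317.1, 199.8, 341.9, 220.1] [ 0.506 -0.158  0.034] [ 0.529 -0.128  0.042] [ 0.487 -0.19   0.012]
bar1 0.82 [314.5, 221.9, 342.1, 241.5] [ 0.436 -0.158  0.037] [ 0.463 -0.125  0.042] [ 0.412 -0.19   0.024]
bar1 0.79 [360.8, 196.1, 382.6, 213.3] [ 0.528 -0.294  0.037] [ 0.55  -0.262  0.043] [ 0.507 -0.327  0.019]
bar1 0.64 [364.3, 221.6, 383.2, 234.7] [ 0.455 -0.297  0.035] [ 0.478 -0.267  0.042] [ 0.438 -0.328  0.014]
bar4 0.88 [307.7, 180.9, 331.6, 198.1] [ 0.571 -0.134  0.034] [ 0.598 -0.103  0.042] [ 0.55  -0.167  0.01 ]
bar4 0.85 [317.1, 199.8, 341.9, 220.1] [ 0.506 -0.158  0.034] [ 0.529 -0.128  0.042] [ 0.487 -0.19   0.012]
bar4 0.82 [314.5, 221.9, 342.1, 241.5] [ 0.436 -0.158  0.037] [ 0.463 -0.125  0.042] [ 0.412 -0.19  
[... 3855 characters left out ...]
, 189.7] [0.335 0.316 0.024] [0.379 0.36  0.035] [0.294 0.275 0.004]
ribbon 0.62 [241.5, 296.5, 277.7, 331.7] [ 0.656 -0.202  0.019] [ 0.668 -0.141  0.022] [ 0.641 -0.258  0.014]
ribbon 0.21 [98.6, 321.2, 140.1, 351.7] [ 0.497 -0.467  0.009] [ 0.536 -0.421  0.026] [ 0.446 -0.511  0.005]
spool 0.66 [320.9, 290.8, 335.4, 308.0] [ 0.736 -0.053  0.031] [ 0.747 -0.018  0.047] [ 0.706 -0.064  0.002]
stick 0.6 [238.5, 294.2, 278.1, 333.3] [ 0.656 -0.203  0.019] [ 0.67  -0.141  0.022] [ 0.641 -0.26   0.014]
jar 0.79 [292.5, 157.2, 308.6, 177.2] [0.254 0.319 0.038] [0.27  0.35  0.061] [0.224 0.305 0.005]
last 0.9 [344.1, 151.6, 363.5, 178.2] [0.369 0.468 0.035] [0.404 0.525 0.056] [0.288 0.437 0.004]
```

Run:
```python
import cv2
t=cv2.imread("pics/top0.png"); 
cv2.imwrite("pics/top0c.png",cv2.resize(t[100:300,80:480],(800,400),interpolation=cv2.INTER_CUBIC))
cv2.imwrite("pics/top0b.png",cv2.resize(t[150:265,295:450],(775,575),interpolation=cv2.INTER_CUBIC))
```

```text
(no output)
```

View pics/top0c.png

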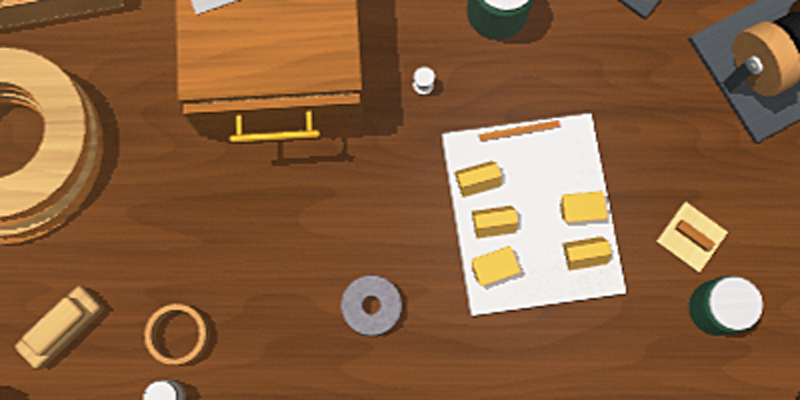

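View pics/top0b.png

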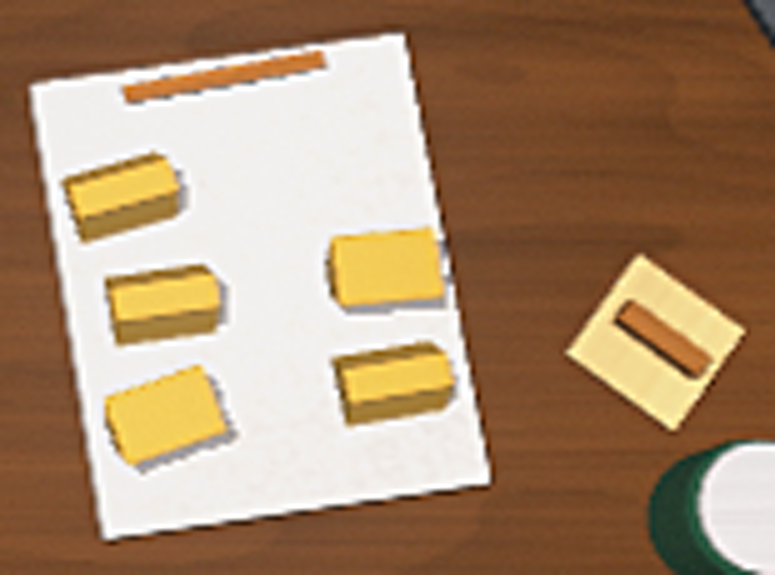

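View pics/scene0.png

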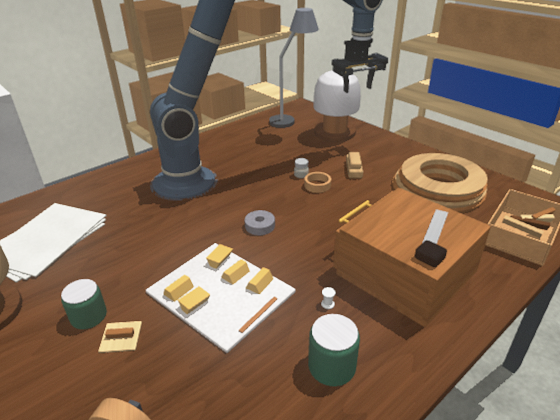

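The three ridge-shaped bars are broad face down, at crop (120,195), (165,305) and (395,380). The two flat-topped ones are upside down, at (165,415) and (385,265). That makes two pairs and one odd broad-down bar. The cover is at (655,340) close to the tin, and there is a tool on the unit's top. Next I locate the handle and open the drawer.

```bash
cat >> h.py <<'E'
def fitline(q):
    m=q.mean(0); w=np.linalg.svd(q-m)[2][0]; return m,w
def handle(n):
    c,im,d=cam(n); P=cloud(c,d); h=cv2.cvtColor(im,cv2.COLOR_RGB2HSV)
    out=[]
    for t in robot.trace(n,"handle")[:1]:
        x0,y0,x1,y1=[int(v) for v in t["bbox"]]
        m=np.zeros(d.shape,bool); m[max(0,y0-5):y1+6,max(0,x0-5):x1+6]=1
        m&=(h[...,0]>18)&(h[...,0]<35)&(h[...,1]>140)&(h[...,2]>90)&(abs(P[...,2]-.111)<.008)
        out.append(P[m])
    return c,im,d,P,out[0]
E
python3 - <<'E'
from h import *
for n in ("top","scene"):
    c,im,d,P,q=handle(n)
    xy=q[:,:2]; a=np.arctan2(*(fitline(xy)[1][[0,1]]))*57.3
    print(n,len(q),q.mean(0).round(4),fitline(xy)[1].round(3),q.min(0).round(3),q.max(0).round(3))
    s=(P[...,0]>.64)&(P[...,0]<.80)&(P[...,1]>.06)&(P[...,1]<.28)
    print(np.percentile(P[s][:,2],[5,50,95,99.5]).round(3), P[s&(P[...,2]>.153)].min(0) if (s&(P[...,2]>.153)).any() else 0)
    u=(abs(P[...,2]-.147)<.008)&(P[...,0]>.6)&(P[...,0]<1)&(P[...,1]>-.1)&(P[...,1]<.4)
    r=cv2.minAreaRect(P[u][:,:2].astype(np.float32)); print(r)
robot.goto([.60,.17,.36],[180,0,0])
c,im,d,P,q=handle("wrist"); save("w1",im); print(c['origin'],c['orientation'])
print(len(q),q.mean(0).round(4),fitline(q[:,:2])[1],q.min(0).round(3),q.max(0).round(3))
E
```

```text
top 195 [0.6202 0.1698 0.1121] [-0.073  0.997] [0.607 0.106 0.105] [0.654 0.233 0.118]
[0.023 0.145 0.15  0.152] [0.67215741 0.06253593 0.1535201 ]
((0.7947893142700195, 0.18178386986255646), (0.26362332701683044, 0.2607515752315521), 3.9591801166534424)
scene 124 [0.6195 0.168  0.1151] [ 0.072 -0.997] [0.61  0.104 0.11 ] [0.637 0.233 0.119]
[0.148 0.15  0.152 0.153] [0.67396462 0.06343038 0.15304446]
((0.7929679751396179, 0.18419519066810608), (0.26011696457862854, 0.2681230902671814), 4.029852867126465)
[0.66847094 0.17177899 0.50390084] [ 1.65498088e+02  7.08046802e-02 -8.98346972e+01]
876 [0.6216 0.1702 0.1125] [-0.07205458  0.99740069] [0.608 0.108 0.107] [0.653 0.236 0.116]
```

View pics/w1.png

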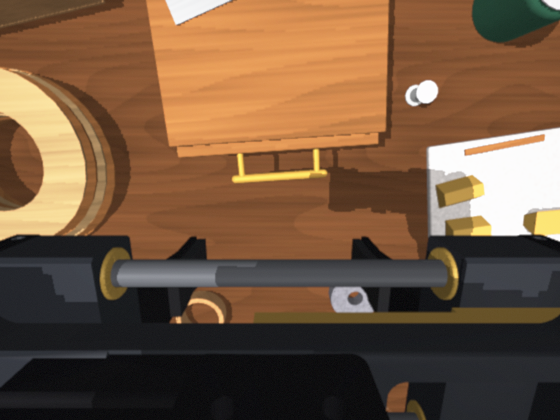

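The wrist view shows the handle clear at (280,176), and the unit is yawed about 4°. I grip the bar with the jaws closing along the unit's x and pull.

```bash
cat >> h.py <<'E'
YAW=4.13
X=np.array([np.cos(np.radians(YAW)),np.sin(np.radians(YAW)),0]); Y=np.array([-X[1],X[0],0])
def best(pos,yaw):
    "tool-down orientation of the two equivalent yaws with the least last-joint excursion"
    b=None
    for y in (yaw,yaw+180,yaw-180):
        j=robot.inverse_kinematics(list(pos),[180,0,y])
        if j is not None and (b is None or abs(j[6])<b[0]): b=(abs(j[6]),y)
    return [180,0,b[1]]
E
python3 - <<'E'
from h import *
c,im,d,P,q=handle("wrist")
l=(q[:,:2]-q[:,:2].mean(0))@X[:2]; k=l<np.percentile(l,70)
l2=q[k]; print(l2.mean(0), l.min(), np.percentile(l,[5,50,70,95]))
a=l2.mean(0); t=q@Y; yc=(t.min()+t.max())/2
H=a+Y*(yc-a@Y); print("H",H)
p=H.copy(); p[2]=.112
o=best(p+[0,0,.1],90+YAW); print(o)
robot.goto(list(p+[0,0,.1]),o); robot.grip(.028,20); robot.move_straight(list(p),feed=.08)
print(robot.current_force())
robot.grip(0,20); print(robot.current_grip_width(),robot.current_force())
robot.move_straight(list(p-X*.187),feed=.1)
print(robot.current_force(),robot.current_position(),robot.current_grip_width(),robot.current_clock())
E
```

```text
[0.61672552 0.16961025 0.11287763] -0.009844644691904327 [-0.00878555 -0.00266166 -0.00038498  0.02264657]
H [0.61660526 0.17127582 0.11287763]
[180, 0, 94.13]
[-1.03326739  0.09965701 -0.65012312]
0.010147709417601776 [-4.00958361  0.0045315   4.007743  ]
[-2.00699101  4.70401601  2.90425813] [0.43011388 0.15824287 0.11208054] 0.010363363997156337 10.4833
```

Run:
```python
from h import *
robot.grip(.028); p=robot.current_position(); robot.move_straight([p[0],p[1],.25],feed=.2)
robot.goto([.50,.165,.36],[180,0,YAW])
c,im,d=cam("wrist"); save("w2",im); P=cloud(c,d)
q=handle("wrist")[4]; t=q@Y; s=q@X; print("handle",(t.min()+t.max())/2,np.percentile(s,[2,30,50]), np.array(p)@Y,np.array(p)@X)
m=(im.max(2)<70)&(abs(P[...,2]-.025)<.006)&(P[...,0]>.5)&(P[...,0]<.66)&(P[...,1]>.08)&(P[...,1]<.26)
n,lab,st,ce=cv2.connectedComponentsWithStats(m.astype(np.uint8)); i=1+st[1:,4].argmax()
Q=P[lab==i]; print(cv2.minAreaRect(Q[:,:2].astype(np.float32)),np.median(Q[:,2]))
# over the bars
robot.goto([.44,-.225,.42],[180,0,0])
c,im,d=cam("wrist"); save("w3",im); P=cloud(c,d); np.savez("w3.npz",P=P,im=im,d=d)
for l in ("bar1","cover"):
  for t in robot.trace("wrist",l):
    print(l,t["confidence"],t["bbox"],np.median(P[t["mask"]],0).round(4))
print(robot.current_clock())
```

```text
handle 0.1275664730572459 [0.43827653 0.441987   0.44429389] 0.12631512241569962 0.440294243582128
((0.575873076915741, 0.16831931471824646), (0.07414179295301437, 0.07671637088060379), 4.149158954620361) 0.024283216500064014
bar1 0.97 [218.6, 162.4, 262.5, 193.7] [ 0.4388 -0.1554  0.0372]
bar1 0.87 [218.9, 119.8, 259.7, 155.0] [ 0.5096 -0.1578  0.036 ]
bar1 0.86 [299.6, 148.5, 336.8, 177.8] [ 0.4639 -0.2952  0.0357]
bar1 0.78 [298.7, 110.5, 337.9, 134.8] [ 0.5296 -0.2909  0.0372]
cover 0.67 [379.0, 118.1, 435.0, 175.5] [ 0.4915 -0.4625  0.0053]
cover 0.3 [0.9, 4.6, 139.7, 190.0] [0.5768 0.1548 0.0225]
15.1
```

View pics/w2.png

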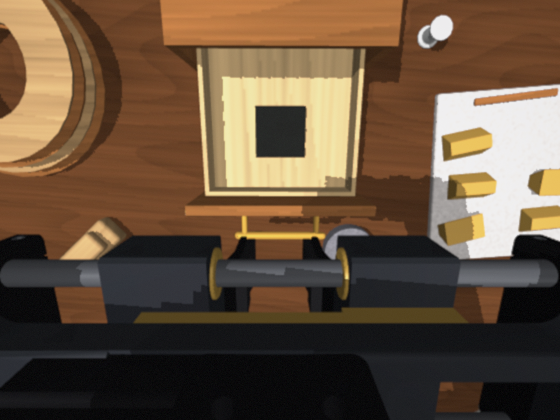

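View pics/w3.png

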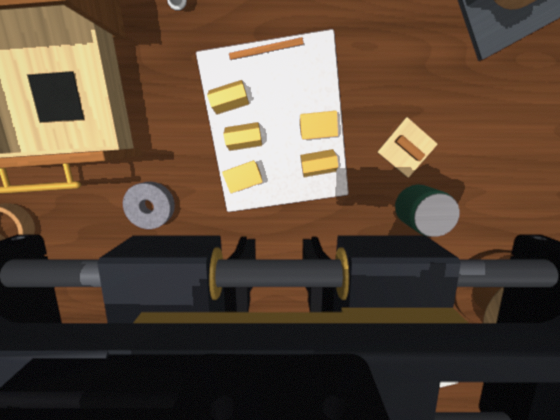

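The drawer is open, with the mat at (280,131) in w2 agreeing with geometry to about 1 mm. In w3 all five bars and the cover are visible. Now I get precise bar poses.

```bash
cat >> h.py <<'E'
M=np.array([.5752,.1684,0])
def bar_near(cm,xy):
    "top face rect of the bar nearest xy: centre, long-axis yaw, sizes"
    c,im,d=cm; P=cloud(c,d); h=cv2.cvtColor(im,cv2.COLOR_RGB2HSV)
    m=(h[...,0]>15)&(h[...,0]<35)&(h[...,1]>90)&(abs(P[...,2]-.0385)<.0035)&(np.hypot(P[...,0]-xy[0],P[...,1]-xy[1])<.045)
    n,lab,st,_=cv2.connectedComponentsWithStats(m.astype(np.uint8)); i=1+st[1:,4].argmax()
    q=P[lab==i]; r=cv2.minAreaRect(q[:,:2].astype(np.float32))
    b=cv2.boxPoints(r); e0,e1=b[1]-b[0],b[2]-b[1]; e=e0 if np.hypot(*e0)>np.hypot(*e1) else e1
    return np.array(r[0]),np.degrees(np.arctan2(e[1],e[0]))%180,sorted(r[1]),len(q),np.median(q[:,2])
E
python3 - <<'E'
from h import *
G=dict(A=(.571,-.134),B=(.509,-.158),C=(.438,-.156),D=(.529,-.291),E=(.461,-.295))
for w in [([.44,-.225,.42],[180,0,0]),([.40,-.23,.30],[180,0,0])]:
    try: robot.goto(*w)
    except robot.PlanningError as e: print(e); continue
    cm=cam("wrist")
    for k,g in G.items():
        try:
            a,y,s,n,z=bar_near(cm,g); print(k,a.round(4),round(y,1),np.round(s,4),n,round(z,4))
        except Exception as e: print(k,e)
print(robot.current_clock())
E
```

```text
A [ 0.5776 -0.1333] 106.8 [0.0233 0.0622] 513 0.0373
B [ 0.51   -0.1575] 98.2 [0.0234 0.0624] 469 0.0371
C [ 0.4384 -0.1555] 109.9 [0.0425 0.0629] 786 0.0374
D [ 0.5297 -0.2922] 96.0 [0.0428 0.0644] 922 0.0373
E [ 0.462  -0.2961] 99.5 [0.0231 0.0639] 441 0.0371
A [ 0.5771 -0.1333] 106.3 [0.0242 0.0627] 980 0.0373
B [ 0.5098 -0.1575] 98.5 [0.0238 0.0627] 851 0.0372
C [ 0.4384 -0.1559] 109.8 [0.0429 0.0627] 1380 0.0373
D [ 0.5296 -0.2923] 95.9 [0.0435 0.0643] 1699 0.0372
E [ 0.4614 -0.2964] 100.1 [0.0235 0.0639] 793 0.0371
16.025
```

Gripping a broad-down bar across its slants would slip, and the drawer leaves no room for an end grip along x. So I'll end-grip E and rest it on A, whose narrow top lets E's broad edges overhang. I can then regrip E across those edges and place it.

```bash
cat >> h.py <<'E'
UP=.20
def hover(xy,yaw,z=UP):
    p=[xy[0],xy[1],z]; robot.goto(p,best(p,yaw))
def pick(xy,yaw,z,opening,F=10,slow=.06):
    hover(xy,yaw); robot.grip(opening,F); robot.move_straight([xy[0],xy[1],z+.03],feed=.2); robot.move_straight([xy[0],xy[1],z],feed=slow)
    robot.grip(0,F); w=robot.current_grip_width(); f=robot.current_gripper_force()
    robot.move_straight([xy[0],xy[1],z+.03],feed=.06); robot.move_straight([xy[0],xy[1],UP],feed=.2)
    print("pick w",round(w,4),"F",round(f,1),"after",round(robot.current_grip_width(),4),robot.current_clock())
def place(xy,yaw,z,opening,slow=.04):
    hover(xy,yaw); robot.move_straight([xy[0],xy[1],z+.03],feed=.2); robot.move_straight([xy[0],xy[1],z],feed=slow); robot.pause(.3)
    print("place w",round(robot.current_grip_width(),4),"f",np.round(robot.current_force(),1))
    robot.grip(opening); robot.pause(.2); robot.move_straight([xy[0],xy[1],z+.03],feed=.08); robot.move_straight([xy[0],xy[1],UP],feed=.25)
E
python3 - <<'E'
from h import *
E=(.4616,-.2963); aE=100; A=(.5773,-.1333); aA=106.5
pick(E,aE+90,.033,.082)
place(A,aA+90,.0595,.075)
hover((.50,-.14),0,.30); c,im,d=cam("wrist"); save("w4",im[60:330,100:500])
P=cloud(c,d); m=(abs(P[...,2]-.063)<.004)&(np.hypot(P[...,0]-A[0],P[...,1]-A[1])<.05); print(m.sum(),cv2.minAreaRect(P[m][:,:2].astype(np.float32)))
E
```

```text
pick w 0.064 F 10.0 after 0.0639 21.2333
place w 0.0639 f [-0.3  0.  -0.7]
1011 ((0.5770062208175659, -0.13268572092056274), (0.025624120607972145, 0.06396869570016861), 17.005006790161133)
```

View pics/w4.png

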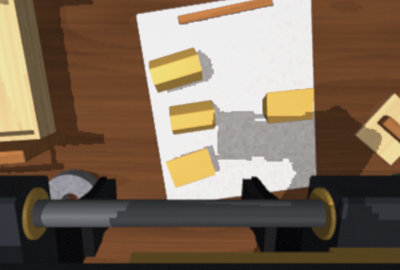

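E rests flat on A at crop (178,70). Next I regrip it across and place it, then do D.

Run:
```python
from h import *
pick((.5771,-.1330),106.8,.0525,.056)
place(M-.0172*Y,94.13+90,.0430,.056)
pick((.5296,-.2922),96+180,.0515,.056)   # D across: close along 6 deg -> yaw 96
place(M+.0173*Y,94.13+90,.0690,.054)
hover((.50,.165),YAW,.36); c,im,d=cam("wrist"); save("w5",im[20:220,150:420]); P=cloud(c,d)
np.savez("w5.npz",P=P,im=im)
q=(P-M); u,v=q@X,q@Y; h=cv2.cvtColor(im,cv2.COLOR_RGB2HSV)
k=(abs(u)<.05)&(abs(v)<.06)&(P[...,2]>.047)&(P[...,2]<.06)
print(k.sum(),cv2.minAreaRect(np.stack([u[k],v[k]],1).astype(np.float32)),np.percentile(P[k][:,2],[5,50,95]))
```

```text
pick w 0.0427 F 10.0 after 0.0428 31.8083
place w 0.0426 f [-1.5 -0.9 -0.2]
pick w 0.043 F 10.0 after 0.0427 42.8167
place w 0.0433 f [-0.1 -0.3 -0. ]
1558 ((0.0011117681860923767, 0.005553875118494034), (0.06476914882659912, 0.06829380244016647), 0.24290628731250763) [0.0485258  0.05021374 0.05157405]
```

View pics/w5.png

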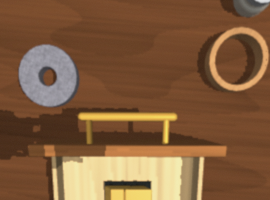

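Layer 1 is nested and flat: span 68 mm, centre 5.5 mm off as expected, tops 0.050. Now layer 2.

Run:
```python
from h import *
pick((.5099,-.1575),98.4+90,.033,.080)
place(M-.0172*X,94.13+90,.0727,.076)
pick((.4384,-.1557),109.8+90,.033,.080)
place(M+.0173*X,94.13+90,.0730,.076)
robot.goto([.48,.165,.36],[180,0,YAW]); c,im,d=cam("wrist"); save("w6",im[:260,130:430]); P=cloud(c,d)
q=(P-M); u,v=q@X,q@Y
k=(abs(u)<.05)&(abs(v)<.06)&(P[...,2]>.070)&(P[...,2]<.09)
print(k.sum(),cv2.minAreaRect(np.stack([u[k],v[k]],1).astype(np.float32)),np.percentile(P[k][:,2],[5,50,95]))
# cover
robot.goto([.42,-.44,.30],[180,0,0]) 
c,im,d=cam("wrist"); save("w7",im); P=cloud(c,d)
t=robot.trace("wrist","cover"); print([(round(a["confidence"],2),a["bbox"]) for a in t])
ctr=np.median(P[t[0]["mask"]],0); k=(np.hypot(P[...,0]-ctr[0],P[...,1]-ctr[1])<.06)
s=k&(P[...,2]>.018)&(P[...,2]<.028); a=k&(P[...,2]>.0035)&(P[...,2]<.03)&t[0]["mask"]
for m in (s,a): print(m.sum(),cv2.minAreaRect(P[m][:,:2].astype(np.float32)))
print(robot.current_clock())
```

```text
pick w 0.0641 F 10.0 after 0.0639 55.0667
place w 0.064 f [ 0.3 -0.9 -0.3]
pick w 0.0642 F 10.0 after 0.0639 66.2417
place w 0.0641 f [ 0.6  0.5 -0.3]
2359 ((0.005994075909256935, 0.0007805600762367249), (0.06864157319068909, 0.06413742154836655), 0.04186606779694557) [0.07413038 0.0762     0.07756684]
[(0.67, [289.6, 106.8, 361.7, 181.8])]
495 ((0.45869264006614685, -0.5077292919158936), (0.08474317938089371, 0.05033738538622856), 5.161494255065918)
2882 ((0.47498753666877747, -0.5061637163162231), (0.07995536178350449, 0.07983310520648956), 48.5584831237793)
76.6833
```

View pics/w6.png

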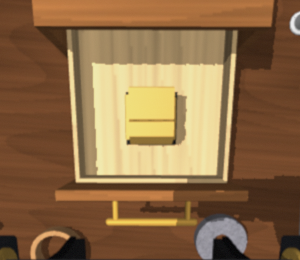

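View pics/w7.png

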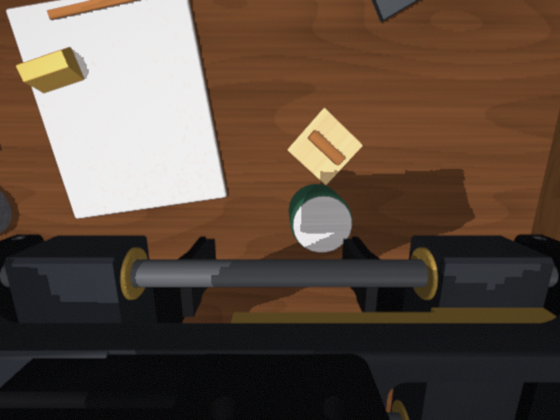

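Layer 2 is stacked and flat (tops 0.076). The cover was knocked to (0.475,-0.506), right by the tin; in w7 it is at (325,147) and the tin at (322,222). I need the exact strip and tin poses.

Run:
```python
from h import *
robot.goto([.43,-.42,.34],[180,0,0]); 
c,im,d=cam("wrist"); P=cloud(c,d)
t=robot.trace("wrist","cover")[0]["mask"]
r=cv2.minAreaRect(P[t&(P[...,2]<.0125)][:,:2].astype(np.float32)); print("cover",r)
k=(np.hypot(P[...,0]-.475,P[...,1]+.506)<.036)&(P[...,2]>.017)&(P[...,2]<.03)
print("strip",k.sum(),cv2.minAreaRect(P[k][:,:2].astype(np.float32)),np.median(P[k][:,2]))
k=(np.hypot(P[...,0]-.377,P[...,1]+.493)<.07)&(abs(P[...,2]-.085)<.006)
print("tin",k.sum(),cv2.minEnclosingCircle(P[k][:,:2].astype(np.float32)),np.percentile(P[k][:,2],[5,50,95]))
```

```text
Traceback (most recent call last):
IndexError: list index out of range
```

Run:
```python
from h import *
robot.goto([.42,-.44,.30],[180,0,0])
c,im,d=cam("wrist"); P=cloud(c,d)
k=(np.hypot(P[...,0]-.475,P[...,1]+.506)<.034)&(P[...,2]>.017)&(P[...,2]<.03)
print("strip",k.sum(),cv2.minAreaRect(P[k][:,:2].astype(np.float32)),np.median(P[k][:,2]))
k=(np.hypot(P[...,0]-.377,P[...,1]+.493)<.07)&(abs(P[...,2]-.085)<.006)
print("tin",k.sum(),cv2.minEnclosingCircle(P[k][:,:2].astype(np.float32)),np.percentile(P[k][:,2],[5,50,95]))
```

```text
strip 487 ((0.47485944628715515, -0.506329357624054), (0.06033904477953911, 0.016071798279881477), 48.69620132446289) 0.021055726917735496
tin 2561 ((0.3794114887714386, -0.495181679725647), 0.038165029138326645) [0.08289749 0.08413365 0.08536777]
```

Run:
```python
from h import *
pick((.4749,-.5063),48.7+90,.0335,.072,F=25,slow=.04)
# cover underside was z=0 at TCP .0335 -> 0.0775 wanted
place(M,94.13+90,.1112,.072)
robot.goto([.48,.165,.36],[180,0,YAW]); c,im,d=cam("wrist"); save("w8",im[:260,130:430]); P=cloud(c,d)
q=(P-M); u,v=q@X,q@Y
for lo,hi in ((.076,.092),(.094,.108)):
    k=(abs(u)<.07)&(abs(v)<.07)&(P[...,2]>lo)&(P[...,2]<hi)
    print(k.sum(),cv2.minAreaRect(np.stack([u[k],v[k]],1).astype(np.float32)),np.percentile(P[k][:,2],[5,50,95]))
print(robot.current_clock())
```

```text
pick w 0.0595 F 25.0 after 0.0593 82.0417
place w 0.0596 f [ 0.1 -0.9 -1.2]
2870 ((0.00031141936779022217, 0.0007445700466632843), (0.07975933700799942, 0.08002182841300964), 0.08182626217603683) [0.08081232 0.08221202 0.08360637]
578 ((0.00020748097449541092, 0.0008312109857797623), (0.05906910076737404, 0.015452796593308449), 89.98836517333984) [0.09626521 0.09814595 0.09954308]
90.3333
```

View pics/w8.png

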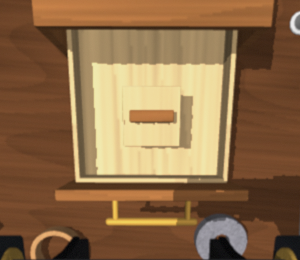

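Cover is centred and flat (strip at crop (152,117)). I grip the handle again and push gently shut.

Run:
```python
from h import *
p=M-.145*X; p[2]=.112
hover(p,94.13,.22); robot.grip(.028,20); robot.move_straight(list(p),feed=.08); robot.grip(0,20)
robot.move_straight(list(p+X*.18),feed=.07)
for s in (.184,.187,.189,.191):
    robot.move_straight(list(p+X*s),feed=.03); f=robot.current_force(); print(s,f.round(1))
    if abs(f[0])>9: break
robot.grip(.028); q=robot.current_position(); print(q)
robot.move_straight([q[0],q[1],.25],feed=.12)
robot.goto([.48,.10,.36],[180,0,YAW])
c,im,d,P,h=handle("wrist"); save("w9",im); l=h@X; k=l<np.percentile(l,70); print(h[k].mean(0), np.percentile(l,[5,50])-.6166*X[0]-.1713*X[1], robot.current_clock())
```

```text
0.184 [-0.  -1.8  3.8]
0.187 [-3.9 -2.7  9.1]
0.189 [-8.7 -2.9 13.2]
0.191 [-13.7  -3.7  15.7]
[0.62114521 0.1717795  0.11184967]
[0.61570805 0.17157918 0.11291597] [-0.00498008  0.00136826] 101.7417
```

View pics/w9.png

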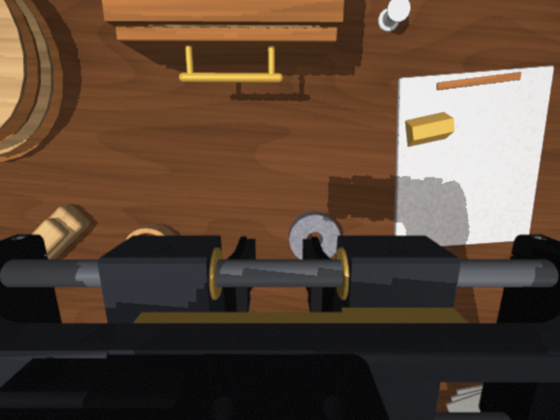

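The handle is back within 1 mm of where it started and hit its stop, so the drawer is shut. The odd bar is on the board at (430,129).

```bash
python3 -c "
from h import *
print(robot.job_done())"
```

```text
the job is handed in; nothing more can be done
None
```

The job is handed in: two nested pairs are stacked crosswise on the mat, the cover is flat on top, the drawer is shut, and the odd bar is still on the board. Camera checks agreed before the drawer closed. The interface returned no verdict, and the stack could not be seen afterwards.

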